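# Start-up sequence at the bowl lathe

## Task

Get the bowl lathe ready to turn: with a light touch of the fingertips press the broad pad on the vacuum box, then the paddle on the dust extractor's handset, then the small round start button on the lathe pendant, each fully down so that it stays down. Press gently from above, never press the mushroom stop, do not pick up, tip or push the handset and pendant about, and leave everything else on the bench where it is.

Things in the scene. Friction and masses are not known exactly. Their poses are not given: they have to be found in the camera images.
- vacuum_box: the vacuum box: grey metal box bolted to the bench, 160 (x) x 130 (y) mm, top face 72 mm above the bench, with vent slots on top, a round gauge on its -x side and a brass hose stub on its +x side. Origin: centre of its underside, at bench height. Its pad is on the -x half of its top.
- pad (a joint): the broad rectangular pad on the vacuum box, 42 (x) x 54 (y) mm, its top 15 mm above the box's top face (87 mm above the bench) when raised. Slides 8 mm straight down against a steady 3 N to a hard stop and stays there; its springy top gives up to 4 mm more (4 N per mm) and comes back. Over 25 N is too hard. Joint value: m pressed, 0 = raised, 0.008 = fully down (0.0065 counts).
- pad_top (a point): centre of the top face of the pad; moves with it. z up.
- handset: the dust extractor's handset: loose narrow flat grey plastic remote, 140 (x) x 52 (y) x 24 (z) mm, 0.25 kg, lying on the bench. Origin: centre of its underside. A flat black disc is printed on its -x half (not a button), its paddle is centred 36 mm from the middle towards +x.
- paddle (a joint): the narrow oblong paddle on the handset, 44 (x) x 24 (y) mm, its top 15 mm above the handset's face (39 mm above the bench) when raised. Slides 8 mm straight down against a steady 3 N to a hard stop and stays there; its springy top gives up to 4 mm more (4 N per mm) and comes back. Over 25 N is too hard. Joint value: m pressed, 0 = raised, 0.008 = fully down (0.0065 counts).
- paddle_top (a point): centre of the top face of the paddle; moves with it. z up.
- pendant: the lathe's control pendant: loose grey plastic box, 130 (x) x 64 (y) x 30 (z) mm, 0.4 kg, lying on the bench. Origin: centre of its underside. The start button is on its -x half, the mushroom stop on its +x half, 62 mm apart.
- start (a joint): the small round start button on the pendant, 26 mm across, its top 15 mm above the pendant's face (45 mm above the bench) when raised. Slides 8 mm straight down against a steady 3 N to a hard stop and stays there; its springy top gives up to 4 mm more (4 N per mm) and comes back. Over 25 N is too hard. Joint value: m pressed, 0 = raised, 0.008 = fully down (0.0065 counts).
- start_top (a point): centre of the top face of the start button; moves with it. z up.
- mushroom (a joint): the mushroom-shaped stop on the pendant, 38 mm across, wider and taller than the start button, its top 24 mm above the pendant's face; not to be pressed. Slides 8 mm straight down against a steady 3 N to a hard stop and stays there; its springy top gives up to 4 mm more (4 N per mm) and comes back. Over 25 N is too hard. Joint value: m pressed, 0 = raised, 0.008 = fully down (0.0065 counts).
- mushroom_top (a point): centre of the top of the mushroom stop; moves with it.
- bowl: bystander, loose: small turned wooden bowl, 110 mm across, 50 mm high. Origin: centre of its underside.
- blank: bystander, loose: solid wooden disc, 100 mm across, 40 mm high. Origin: centre of its underside.
- finial: bystander, loose: small turned dark wood finial, 34 mm across, 50 mm high. Origin: centre of its underside.
- wax: bystander, loose: small glass jar with a metal cap, 38 mm across, 45 mm high. Origin: centre of its underside.
- bung: bystander, loose: cork cylinder, 40 mm across, 40 mm high. Origin: centre of its underside.
- collar: bystander, loose: brass ring, 44 mm across, 20 mm high. Origin: centre of its underside.
- offcut: bystander, loose: wooden block 40 x 90 x 35 mm. Origin: centre of its underside.
- gouge: bystander, loose: hand tool with a wooden handle, lying along its x axis, about 260 mm long; its origin lies under it at bench height.
There are look-alikes about, which are no part of the job. What is shaped like the handset but red or turquoise is not meant. Leave any blue look-alike of the vacuum_box alone.

How it is judged (in metres and radians):
On the way, in this order (a step that is already met when the one before it is completed fails the run):
1. the vacuum pad is fully down (value of joint pad above 0.0065 m), for 0.1 s.
2. the extractor paddle is fully down (value of joint paddle above 0.0065 m), for 0.1 s.
3. the start button is fully down (value of joint start above 0.0065 m), for 0.1 s.
At the end, for the whole second after the job is handed in: The pad, paddle and start button are each at least 6.5 mm down of their 8 mm, the mushroom stop is less than 2 mm down, the handset and the pendant lie flat (0.05 rad) and still on the bench within 30 mm of where they lay, and the other things are within 20 mm of where they stood (value of joint each of pad, paddle, start above 0.0065 m and value of joint mushroom below 0.002 m and height (world z) of each of handset, pendant below 0.005 m and angle between each of handset, pendant's own z axis and vertical below 0.05 rad and distance of each of handset, pendant from where it was at the start of the episode below 0.03 m and linear speed of each of handset, pendant below 0.02 m/s and distance of each of bowl, blank, finial, wax, bung, collar, offcut, gouge from where it was at the start of the episode below 0.02 m); the robot touches nothing.
It fails at once if a control is pressed (more than 3 mm) before the one ahead of it is down ((value of joint paddle above 0.003 m and value of joint pad below 0.0065 m) or (value of joint start above 0.003 m and value of joint paddle below 0.0065 m)).
It fails at once if the mushroom stop is pressed (more than 2 mm) (value of joint mushroom above 0.002 m).
It fails at once if a control is pressed hard (more than 25 N on the vacuum box, handset or pendant) (contact force between any of the arm, the fingers and vacuum_box above 25 N or contact force between any of the arm, the fingers and handset above 25 N or contact force between any of the arm, the fingers and pendant above 25 N).
It fails at once if the handset or the pendant is lifted (10 mm), tipped (0.15 rad) or pushed away (30 mm) (height (world z) of any of handset, pendant above 0.01 m or angle between any of handset, pendant's own z axis and vertical above 0.15 rad or distance of any of handset, pendant from where it was at the start of the episode above 0.03 m).
It fails at once if one of the other things on the bench is moved by more than 20 mm (distance of any of bowl, blank, finial, wax, bung, collar, offcut, gouge from where it was at the start of the episode above 0.02 m).
It also fails if it takes over 48 s, if anything falls off the work surface, if the arm or the gripper's body presses on something with over 40 N, if the wrist force passes 120 N, or if a joint passes its speed limit or range.

## Robot

A 6-joint arm with a two-finger parallel gripper is mounted at the origin on the work surface. World frame = base frame: x ahead of the robot, y to its left, z up, the work surface at z = 0. Lengths are in m, angles in degrees, forces in N, time in s.
With the tool pointing down it reaches from about 0.4 to 0.825 m from the base axis. Payload 7 kg.
Tool frame: the origin (TCP) lies at the centre of the arm's flange, where the gripper is bolted on; the fingertips stand 173 mm ahead of it and the grasp point (between the pads) lies 155 mm ahead of it; z points along the fingers, y is the line along which they close (so a half turn about z gives the same grasp; the last joint's range is limited). The gripper opens to 85 mm and grips with 20 to 120 N. Pads are 22 mm wide; open, the fingers measure 114 mm over their backs; the gripper's body (76 mm by 85 mm) begins 54 mm behind the grasp point. The pads swing forward as they close: fully open they stand 13 mm farther back than shut.
Start: joints at [80.163, 20.546, 0.682, 0, -70.136, -16.507], TCP at [0.3, 0.605, 0.405] pointing down, gripper open.
Joint ranges: [-176.03, 176.03], [-82.01, 121.73], [-58.28, 71.71], [-173.87, 95.51], [-174.79, -0.11], [-173.66, 173.66]. Speed limits (degrees/s): [136.94, 136.94, 172.46, 180, 180, 180].

## Interface

Orientations are given as [roll, pitch, yaw] about the fixed x, y, z axes, in that order (R = Rz(yaw) Ry(pitch) Rx(roll)).
In Python, from plant import * gives the robot as it stands.
- The arm moves only by the tool carry_out, never from a script. Its argument "increments" is a list of rows, each a list of 7 numbers: the finger opening in mm, from 0 to 85.4, then the shift along the tool's x, y, z in units of 200 mm (1.0 is 200 mm), then the turn, a rotation vector about the tool's x, y, z in units of 30 degrees (1.0 is 30 degrees). In form: [[hand, tx, ty, tz, wx, wy, wz], ...]. A call has 1 to 20 rows; each row shifts and turns the commanded pose from where the row before left it, along the tool's axes as they then stand; what a row does not reach is not made up. A row lasts 1/10 s, in which the tool goes at most 50 mm and 8.59 degrees, less where a joint would pass 70% of its speed; a pose out of reach is approached as far as the arm can. A call with a number of a shift or a turn outside -1 to 1 is refused whole. A call with a gripper value outside its range is refused whole. The fingers move at their own pace and stop on an object; "squeeze" is the grip in N (left out, the last holds). Time passes only in rows, so rows that do not move let the fingers close. It gives the time, the measured TCP pose, the force, the opening and the grip force at its end, in the units of the state.
- state(): the state, without advancing time (a new reading comes with each control period).
- get_image(name): name is "scene" or "top"; returns a dict with "image" (480x640x3 uint8, red, green, blue), "fov_y" (degrees; the focal length in pixels is half the picture's height over the tangent of half this angle, whatever the lens; pixels are square), "cx", "cy" (the principal point, pixels), "distortion" ([k1, k2, p1, p2, k3] as OpenCV has them; the pictures are not rectified), "xyz" and "attitude" of the camera in the world. Camera axes: x right, y up, looking along -z (the intrinsics and any distortion apply to the point x, -y, -z); pixel columns grow to the right and rows downward; lengths in m; the calibration is good to about 2 mm. A picture is of the moment at which its call begins. There is no depth.
- close_job(): hands the job in; it is judged then, once.
The state is a dict: "clock": time; "qpos": joint angles; "qvel": joint speeds; "joint_torque": joint torques, N m; "tcp_pos": TCP position; "eef_rot": TCP orientation; "wrist_force": force on the tool from outside, world axes, zero at the start; "ft_torque": the same for the moment, N m; "grip_width": finger opening in m; "gripper_force": force on a finger pad.
Only numpy, scipy, OpenCV 4.12 (cv2) and the standard library are available. Lean on these libraries where they do the work, as an engineer would, in place of code of your own. Each camera call takes 0.05 s, during which the arm holds its last target. There are 200 camera calls.

## Working session

There is one attempt and no reset: what is moved stays moved. The work goes in short steps, Python scripts to look and compute and a tool call to move; the robot and the scene stay as the last step left them, time stands still between calls to the robot, and variables do not carry over. Pictures are saved under pics/ and viewed, at most 10 in all, crops included, and the job is handed in when it is done.

Besides the shell and the picture viewer there is one more tool, called after "Emit:" by a JSON object that holds its "op" and its "data". carry_out: Moves the arm, as the interface text tells. Shifts and turns lie within -1 to 1; 1 stands for 200 mm of shift or 30 degrees of turn. Its arguments: {"type":"object","properties":{"increments":{"type":"array"},"squeeze":{"type":"number"}},"required":["increments"]}

```bash
mkdir -p pics; python3 - <<'E'
from plant import *
import cv2
for n in ("scene","top"):
    d=get_image(n); cv2.imwrite(f"pics/{n}0.png",d["image"][:,:,::-1])
    print(n,{k:v for k,v in d.items() if k!="image"})
s=state(); print(s)
E
```

```text
scene {'fov_y': 56.025680357389064, 'cx': 310.0258371500841, 'cy': 240.11727596909444, 'distortion': array([-0.07558131,  0.        ,  0.        ,  0.        ,  0.        ]), 'xyz': array([1.12696261, 0.16520545, 0.8057616 ]), 'attitude': array([ 42.89205374,  -1.12636001, 114.94183089])}
top {'fov_y': 54.49482496283473, 'cx': 320.1778500377477, 'cy': 235.57052578275625, 'distortion': array([-0.11269222,  0.        ,  0.        ,  0.        ,  0.        ]), 'xyz': array([ 0.30697311, -0.09522177,  1.02465101]), 'attitude': array([ 11.31759052,   0.54441455, -90.17138167])}
{'clock': 0.1, 'qpos': array([ 8.01623285e+01,  2.05869943e+01,  6.39348944e-01, -1.79006056e-02,
       -7.01363111e+01, -1.65076344e+01]), 'qvel': array([ 0.03721029, -0.20027206,  0.09594315,  0.14749944, -0.03358019,
       -0.00878624]), 'joint_torque': array([-2.40542788e-03, -5.84766483e+01,  2.94109565e+01,  6.95454642e+00,
       -3.07713592e-03,  3.12103154e-06]), 'tcp_pos': array([0.29946877, 0.60473872, 0.40386294]), 'eef_rot': array([ 1.79914722e+02, -7.72280332e-03, -2.63513949e+01]), 'wrist_force': array([ 0.28259076, -0.07495377, -0.33446021]), 'ft_torque': array([-0.00321943,  0.03007779,  0.03132217]), 'gripper_force': 0.0, 'grip_width': 0.08529194312778016}
```

View pics/top0.png

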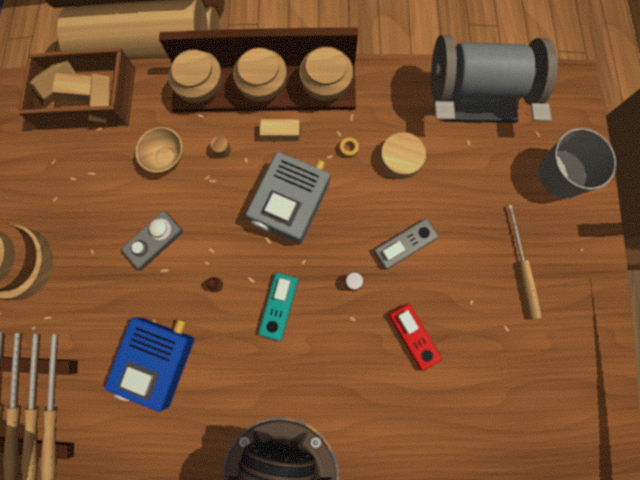

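View pics/scene0.png

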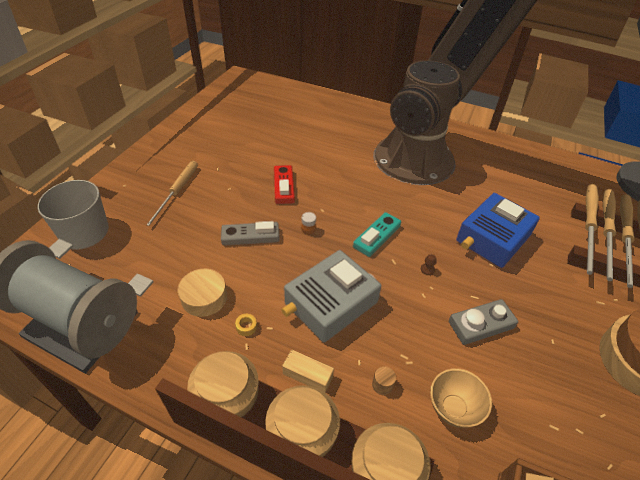

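The top view shows the pad at (281,206), paddle at (394,250), start at (138,247) and mushroom at (160,228). In the scene view they are at about (346,273), (265,227), (499,312) and (475,319). Next I'll segment the pale tops and cast rays.

```bash
cat > h.py <<'E'
from plant import *
import cv2, numpy as np
from scipy.spatial.transform import Rotation as Ro
def ray(d,px):
    f=240/np.tan(np.radians(d["fov_y"]/2)); K=np.array([[f,0,d["cx"]],[0,f,d["cy"]],[0,0,1]])
    u=cv2.undistortPoints(np.array(px,float).reshape(-1,1,2),K,d["distortion"]).reshape(-1,2)
    v=np.c_[u[:,0],-u[:,1],-np.ones(len(u))]
    return Ro.from_euler("xyz",d["attitude"],degrees=True).apply(v)
def plane(d,px,z):
    r=ray(d,px); return d["xyz"]+r*((z-d["xyz"][2])/r[:,2])[:,None]
def blob(d,seed,kind="pale"):
    hsv=cv2.cvtColor(d["image"],cv2.COLOR_RGB2HSV)
    m=((hsv[...,1]<60)&(hsv[...,2]>150)).astype(np.uint8)
    n,l,s,c=cv2.connectedComponentsWithStats(m,connectivity=4)
    i=min(range(1,n),key=lambda i:np.hypot(*(c[i]-seed))+(1e3 if s[i,4]<20 else 0))
    cn=cv2.findContours((l==i).astype(np.uint8),cv2.RETR_EXTERNAL,cv2.CHAIN_APPROX_NONE)[0][0]
    return c[i],s[i,4],cn.reshape(-1,2)
E
python3 - <<'E'
from h import *
seeds=dict(pad=(.087,(281,206),(346,273)),paddle=(.039,(394,250),(265,227)),start=(.045,(138,247),(499,312)),mush=(.054,(160,228),(475,319)))
T=get_image("top");S=get_image("scene")
for k,(z,a,b) in seeds.items():
    for d,s in((T,a),(S,b)):
        c,n,cn=blob(d,s); P=plane(d,cn,z); w=cv2.minAreaRect((P[:,:2]*1000).astype(np.float32))
        print(k,c.round(1),n,plane(d,[c],z)[0].round(4),"rect",np.round(w[0],1),np.round(w[1],1),round(w[2],1))
# grey bodies, top view
hsv=cv2.cvtColor(T["image"],cv2.COLOR_RGB2HSV); m=((hsv[...,1]<70)&(hsv[...,2]>50)).astype(np.uint8)
n,l,s,c=cv2.connectedComponentsWithStats(m)
for i in range(1,n):
    if s[i,4]>300:
        p=np.argwhere(l==i)[:,::-1]; w=cv2.minAreaRect((plane(T,p,.025)[:,:2]*1000).astype(np.float32)); print(c[i].round(),s[i,4],np.round(w[0],1),np.round(w[1],1),round(w[2],1))
E
```

```text
pad [280.1 206.1] 503 [ 0.5576 -0.0035  0.087 ] rect [557.8  -3.5] [54.1 41.6] 65.8
pad [345.6 271.5] 444 [ 0.563  -0.0011  0.087 ] rect [562.7  -1.3] [53.9 44.5] 65.5
paddle [394.2 250. ] 238 [ 0.4719 -0.2453  0.039 ] rect [ 471.9 -245.3] [24.7 44.7] 30.5
paddle [263.9 225.1] 124 [ 0.4785 -0.2414  0.039 ] rect [ 478.7 -240.8] [23.1 43.2] 29.7
start [136.9 247. ] 102 [0.4797 0.3134 0.045 ] rect [479.6 313.1] [22.9 22.7] 4.1
start [499.5 309.2] 110 [0.4848 0.3143 0.045 ] rect [484.4 313.7] [24.8 26.4] 24.9
mush [160.2 228.3] 348 [0.5191 0.2602 0.054 ] rect [518.8 260.6] [47.4 44. ] 46.4
mush [471.9 318.5] 334 [0.5394 0.2646 0.054 ] rect [539.7 265.1] [40.2 56.8] 78.7
[454.  90.] 1379 [ 896.2 -433.4] [224.7 156.7] 0.8
[546.  85.] 823 [ 895.3 -636.2] [ 51.4 230.8] 75.6
[498.  68.] 3618 [ 920.2 -522. ] [192.9 145.6] 87.7
[579. 162.] 3328 [ 670.5 -692.1] [150.  205.3] 45.9
[288. 197.] 4616 [594.9 -13.7] [141.3 179.3] 65.4
[151. 240.] 1665 [498.9 289.6] [ 68.1 129.8] 43.4
[405. 244.] 1366 [ 489.3 -273.3] [ 50.7 139.4] 30.9
[ 14. 370.] 414 [205.  593.9] [161.1  15.3] 0.6
[ 33. 371.] 430 [206.1 548.4] [161.8  15.8] 0.1
[ 52. 372.] 432 [205.1 501.8] [162.3  15.6] 0.8
[138. 380.] 921 [195.4 302.4] [73.5 58.4] 70.4
```

Emit:
{"op": "carry_out", "data": {"increments": [[0,0.06,0.05,0,0,0,0],[0,0.12,0.1,0,0,0,0],[0,0.13,0.11,0,0,0,0],[0,0.13,0.11,0,0,0,0],[0,0.13,0.11,0,0,0,0],[0,0.13,0.11,0,0,0,0],[0,0.13,0.11,0,0,0,0],[0,0.13,0.11,0,0,0,0],[0,0.13,0.11,0,0,0,0],[0,0.13,0.11,0,0,0,0],[0,0.13,0.11,0,0,0,0],[0,0.13,0.11,0,0,0,0],[0,0.13,0.11,0,0,0,0],[0,0.13,0.11,0,0,0,0],[0,0.13,0.11,0,0,0,0],[0,0.13,0.11,0,0,0,0],[0,0.13,0.11,0,0,0,0],[0,0.13,0.11,0,0,0,0],[0,0.13,0.11,0,0,0,0],[0,0.13,0.11,0,0,0,0]], "squeeze": 20}}

```text
clock: 2.2
tcp_pos: [0.562, -0.0025, 0.4048]
eef_rot: [-180.0, -0.0, -26.4]
wrist_force: [0.9, 0.5, 0.4]
grip_width: -0.0005
gripper_force: 0.0
```

Emit:
{"op": "carry_out", "data": {"increments": [[0,0.08,0.05,0.1,0,0,0],[0,0,0,0.1,0,0,0],[0,0,0,0.1,0,0,0],[0,0,0,0.1,0,0,0],[0,0,0,0,0,0,0],[0,0,0,0,0,0,0]]}}

```text
clock: 2.8
tcp_pos: [0.5719, -0.017, 0.3251]
eef_rot: [180.0, 0.0, -26.3]
wrist_force: [0.9, -0.8, 0.1]
grip_width: -0.0
gripper_force: 0.0
```

Emit:
{"op": "carry_out", "data": {"increments": [[0,-0.085,-0.045,0,0,0,0],[0,0,0,0.1,0,0,0],[0,0,0,0.1,0,0,0],[0,0,0,0.05,0,0,0],[0,0,0,0,0,0,0],[0,0,0,0,0,0,0]]}}

```text
clock: 3.4
tcp_pos: [0.5613, -0.001, 0.2758]
eef_rot: [-180.0, -0.1, -26.3]
wrist_force: [0.2, -0.2, 0.9]
grip_width: 0.0001
gripper_force: 0.0
```

```bash
python3 - <<'E'
from h import *
a=get_image("top")["image"][130:290,180:390]; b=get_image("scene")["image"][160:360,230:430]
im=np.hstack([cv2.resize(a,(420,320)),cv2.resize(b,(320,320))]); cv2.imwrite("pics/p1.png",im[:,:,::-1])
E
```

```text
(no output)
```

View pics/p1.png

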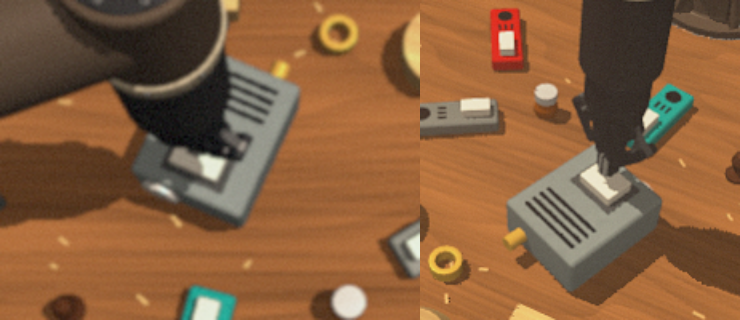

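The left crop (top) and right crop (scene) show the closed fingertips directly above the pad, about 15 mm over it. Pressing slowly.

Emit:
{"op": "carry_out", "data": {"increments": [[0,0,0,0.03,0,0,0],[0,0,0,0.03,0,0,0],[0,0,0,0.01,0,0,0],[0,0,0,0.01,0,0,0],[0,0,0,0.01,0,0,0],[0,0,0,0.01,0,0,0],[0,0,0,0.01,0,0,0],[0,0,0,0,0,0,0],[0,0,0,0,0,0,0]]}}

```text
clock: 4.4
tcp_pos: [0.5609, -0.001, 0.2527]
eef_rot: [-180.0, -0.0, -26.3]
wrist_force: [-1.0, 0.2, 1.7]
grip_width: -0.0002
gripper_force: 0.6
```

Emit:
{"op": "carry_out", "data": {"increments": [[0,0,0,0.01,0,0,0],[0,0,0,0,0,0,0],[0,0,0,0,0,0,0]]}}

```text
clock: 4.7
tcp_pos: [0.561, -0.001, 0.2511]
eef_rot: [-180.0, -0.0, -26.3]
wrist_force: [-1.8, -0.3, 6.3]
grip_width: -0.0001
gripper_force: 2.7
```

Emit:
{"op": "carry_out", "data": {"increments": [[0,0,0,0.005,0,0,0],[0,0,0,0,0,0,0],[0,0,0,0,0,0,0]]}}

```text
clock: 5.0
tcp_pos: [0.561, -0.001, 0.2504]
eef_rot: [-180.0, -0.0, -26.3]
wrist_force: [-3.9, 0.0, 8.1]
grip_width: 0.0001
gripper_force: 4.0
```

Emit:
{"op": "carry_out", "data": {"increments": [[0,0,0,-0.05,0,0,0],[0,0,0,-0.1,0,0,0],[0,0,0,-0.15,0,0,0],[0,0.015,0.125,0,0,0,0],[0,0.015,0.13,0,0,0,0],[0,0.015,0.125,0,0,0,0],[0,0.015,0.13,0,0,0,0],[0,0.015,0.125,0,0,0,0],[0,0.015,0.13,0,0,0,0],[0,0.015,0.125,0,0,0,0],[0,0.015,0.13,0,0,0,0],[0,0.015,0.125,0,0,0,0],[0,0.015,0.13,0,0,0,0],[0,0,0,0.1,0,0,0],[0,0,0,0.1,0,0,0],[0,0,0,0.1,0,0,0],[0,0,0,0.1,0,0,0],[0,0,0,0,0,0,0],[0,0,0,0,0,0,0]]}}

```text
clock: 6.9
tcp_pos: [0.4749, -0.2429, 0.2301]
eef_rot: [180.0, 0.0, -26.3]
wrist_force: [0.8, 0.1, 1.5]
grip_width: -0.0003
gripper_force: 0.0
```

```bash
python3 - <<'E'
from h import *
a=get_image("top")["image"][150:310,300:510]; b=get_image("scene")["image"][140:340,180:380]
im=np.hstack([cv2.resize(a,(420,320)),cv2.resize(b,(320,320))]); cv2.imwrite("pics/p2.png",im[:,:,::-1])
E
```

```text
(no output)
```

View pics/p2.png

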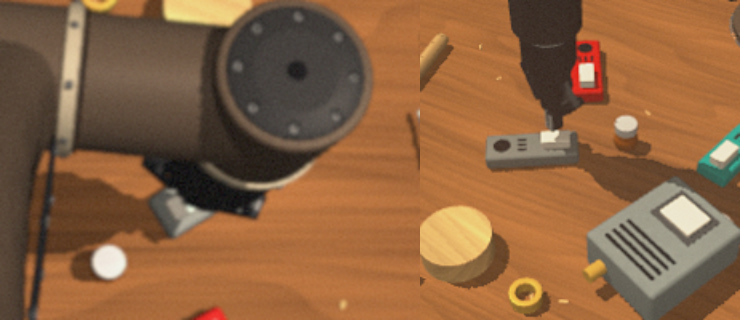

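Scene crop: the fingertips sit above the paddle, the pad is visibly sunk in its frame and the wax jar is clear. Pressing.

Emit:
{"op": "carry_out", "data": {"increments": [[0,0,0,0.035,0,0,0],[0,0,0,0.035,0,0,0],[0,0,0,0.01,0,0,0],[0,0,0,0.01,0,0,0],[0,0,0,0.01,0,0,0],[0,0,0,0.01,0,0,0],[0,0,0,0.01,0,0,0],[0,0,0,0.01,0,0,0],[0,0,0,0,0,0,0],[0,0,0,0,0,0,0]]}}

```text
clock: 8.0
tcp_pos: [0.4744, -0.2428, 0.2037]
eef_rot: [180.0, 0.0, -26.3]
wrist_force: [-1.8, 1.0, 4.0]
grip_width: -0.0002
gripper_force: 1.6
```

Emit:
{"op": "carry_out", "data": {"increments": [[0,0,0,0.005,0,0,0],[0,0,0,0,0,0,0],[0,0,0,0,0,0,0]]}}

```text
clock: 8.3
tcp_pos: [0.4745, -0.2428, 0.2029]
eef_rot: [180.0, 0.0, -26.3]
wrist_force: [-3.0, 1.6, 7.6]
grip_width: -0.0001
gripper_force: 3.0
```

Emit:
{"op": "carry_out", "data": {"increments": [[0,0,0,-0.05,0,0,0],[0,0,0,-0.15,0,0,0],[0,0,0,-0.2,0,0,0],[0,0,0,-0.2,0,0,0],[0,-0.07,-0.15,0,0,0,0],[0,-0.07,-0.15,0,0,0,0],[0,-0.07,-0.15,0,0,0,0],[0,-0.07,-0.15,0,0,0,0],[0,-0.07,-0.15,0,0,0,0],[0,-0.07,-0.15,0,0,0,0],[0,-0.07,-0.15,0,0,0,0],[0,-0.07,-0.15,0,0,0,0],[0,-0.07,-0.15,0,0,0,0],[0,-0.07,-0.15,0,0,0,0],[0,-0.07,-0.15,0,0,0,0],[0,-0.07,-0.15,0,0,0,0],[0,-0.07,-0.15,0,0,0,0],[0,-0.07,-0.15,0,0,0,0],[0,-0.07,-0.15,0,0,0,0],[0,-0.08,-0.15,0,0,0,0]]}}

```text
clock: 10.3
tcp_pos: [0.4851, 0.2892, 0.3235]
eef_rot: [-179.9, -0.0, -26.3]
wrist_force: [0.7, -0.4, -0.1]
grip_width: 0.0004
gripper_force: 0.0
```

Emit:
{"op": "carry_out", "data": {"increments": [[0,-0.07,-0.11,0,0,0,0],[0,0,0,0.1,0,0,0],[0,0,0,0.1,0,0,0],[0,0,0,0.1,0,0,0],[0,0,0,0.1,0,0,0],[0,0,0,0,0,0,0],[0,0,0,0,0,0,0]]}}

```text
clock: 11.0
tcp_pos: [0.4825, 0.3138, 0.2433]
eef_rot: [-180.0, -0.0, -26.3]
wrist_force: [-0.7, -0.0, -0.5]
grip_width: -0.0003
gripper_force: 0.0
```

```bash
python3 - <<'E'
from h import *
a=get_image("top")["image"][150:310,60:270]; S=get_image("scene"); b=S["image"][220:370,420:570]
im=np.hstack([cv2.resize(a,(315,240)),cv2.resize(b,(480,480))[:240]*0+0]) if 0 else np.hstack([cv2.resize(a,(320,480)),cv2.resize(b,(480,480))])
cv2.imwrite("pics/p3.png",im[:,:,::-1])
c,n,_=blob(S,(264,227)); print("paddle scene",c,n,plane(S,[c],.031)); c,n,_=blob(S,(346,273)); print("pad",c,plane(S,[c],.079))
E
```

```text
paddle scene [264.10416667 226.84722222] 144 [[ 0.47670245 -0.24227684  0.031     ]]
pad [345.00936768 273.98594848] [[ 0.56342847 -0.00156338  0.079     ]]
```

View pics/p3.png

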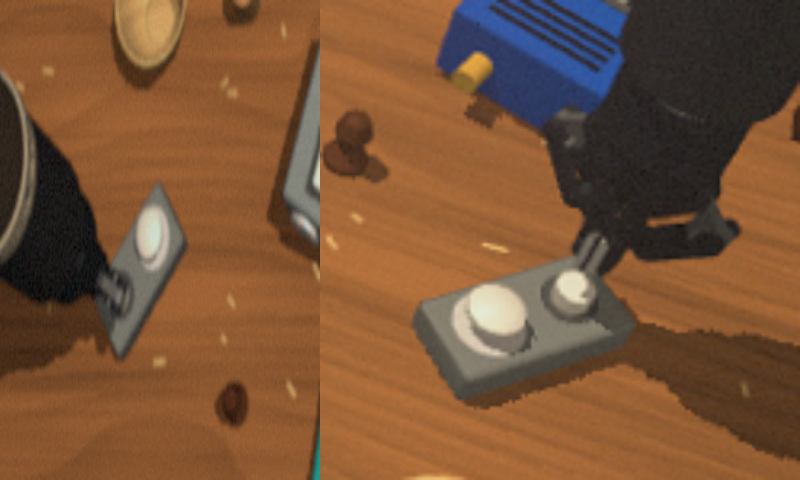

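The crops show the fingertips over the start button, about 25 mm up and clear of the mushroom. Pressing.

Emit:
{"op": "carry_out", "data": {"increments": [[0,0,0,0.04,0,0,0],[0,0,0,0.04,0,0,0],[0,0,0,0.03,0,0,0],[0,0,0,0.01,0,0,0],[0,0,0,0.01,0,0,0],[0,0,0,0.01,0,0,0],[0,0,0,0.01,0,0,0],[0,0,0,0.01,0,0,0],[0,0,0,0.01,0,0,0],[0,0,0,0,0,0,0],[0,0,0,0,0,0,0]]}}

```text
clock: 12.2
tcp_pos: [0.4822, 0.3135, 0.2089]
eef_rot: [180.0, -0.0, -26.3]
wrist_force: [-2.3, -2.2, 5.9]
grip_width: -0.0002
gripper_force: 3.0
```

Emit:
{"op": "carry_out", "data": {"increments": [[0,0,0,0.005,0,0,0],[0,0,0,0,0,0,0],[0,0,0,0,0,0,0]]}}

```text
clock: 12.5
tcp_pos: [0.4822, 0.3135, 0.2082]
eef_rot: [180.0, -0.0, -26.3]
wrist_force: [-3.0, -2.2, 9.1]
grip_width: 0.0001
gripper_force: 4.4
```

Emit:
{"op": "carry_out", "data": {"increments": [[0,0,0,-0.05,0,0,0],[0,0,0,-0.1,0,0,0],[0,0,0,-0.2,0,0,0],[0,0,0,-0.2,0,0,0],[0,0,0,-0.2,0,0,0],[0,0,0,0,0,0,0],[0,0,0,0,0,0,0],[0,0,0,0,0,0,0]]}}

```text
clock: 13.3
tcp_pos: [0.482, 0.3134, 0.3571]
eef_rot: [180.0, 0.0, -26.4]
wrist_force: [0.3, -0.2, -0.3]
grip_width: -0.0002
gripper_force: 0.0
```

```bash
python3 - <<'E'
from h import *
S=get_image("scene"); cv2.imwrite("pics/p4.png",cv2.resize(S["image"][150:390,210:530],(800,600))[:,:,::-1])
for k,s,z in (("pad",(345,274),.079),("paddle",(264,227),.031),("start",(499,312),.037)):
    c,n,_=blob(S,s); print(k,c.round(1),n,plane(S,[c],z).round(4))
E
```

```text
pad [345.1 274.1] 427 [[ 0.5637 -0.0013  0.079 ]]
paddle [264.1 226.8] 147 [[ 0.4767 -0.2423  0.031 ]]
start [498.2 311.6] 103 [[0.4852 0.3145 0.037 ]]
```

View pics/p4.png

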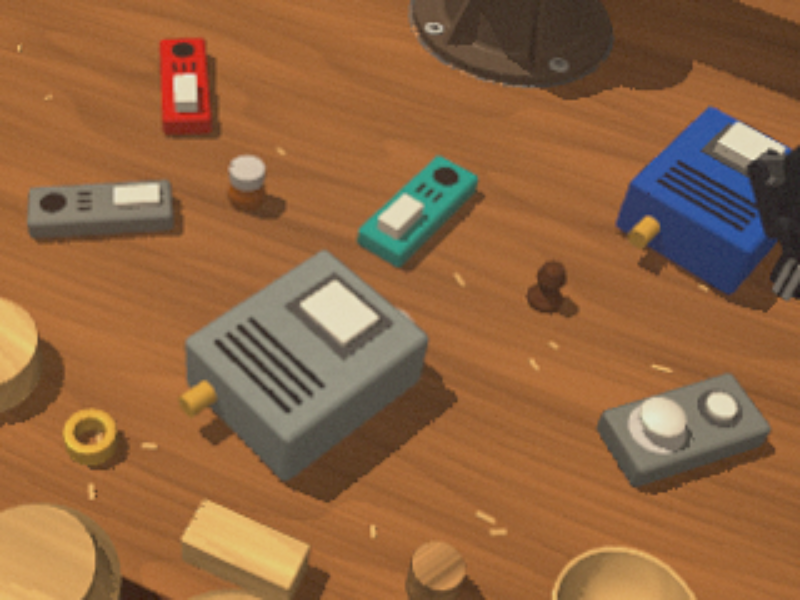

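The picture shows the pad at (340,312), paddle (138,194) and start button (720,408) all lowered. Handset, pendant and bystanders are in place, the mushroom at (660,420) is still up, and the arm is clear.

```bash
python3 -c "
from plant import *
print(close_job())"
```

```text
the job is handed in; nothing more can be done
None
```

I pressed the pad, then the paddle, then the start button fully down with light force (under 10 N at each reading), left the mushroom stop alone, and handed the job in at about 13 s; the hand-in returned no verdict.

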